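# Vortex a sample tube: set the speed dial, press the tube onto the touch head and hold

## Robot

A 6-joint arm with a two-finger parallel gripper is mounted at the origin on the work surface. World frame = base frame: x ahead of the robot, y to its left, z up, the work surface at z = 0. Lengths are in mm, angles in rad, forces in N, time in s.
With the tool pointing down it reaches from about 300 to 850 mm from the base axis. Payload 5.4 kg.
Tool frame: the origin (TCP) lies on the centre line of the jaws, within the pads' length; the fingertips stand arm.tips_ahead ahead of it and the grasp point (between the pads) is the TCP (arm.tips_ahead is the distance from the TCP to the fingertips, in mm); z points along the fingers, y is the line along which they close (so a half turn about z gives the same grasp; the last joint's range is limited). The gripper opens to 85 mm and grips with 20 to 120 N. Pads are 22 mm wide; open, the fingers measure 114 mm over their backs; the gripper's body (76 mm by 85 mm) begins 54 mm behind the grasp point. The pads swing forward as they close: fully open they stand 13 mm farther back than shut.
Start: joints at [0.992, 0.158, 1.597, -0, 1.386, -0.21], TCP at [207.294, 536.317, 250.299] pointing down, gripper open.
Joint ranges: [-2.91, 2.91], [-0.94, 2.29], [0.18, 2.7], [-1.29, 4.43], [0.17, 2.64], [-3, 3]. Speed limits (rad/s): [2.57, 2.57, 3.14, 3.14, 3.14, 3.14].

## Interface

Orientations are given as a rotation vector (axis times angle).
In Python, from bench import monitor, viewer, arm gives the robot as it stands.
- The arm moves only by the tool drive_tool, never from a script. Its argument "steps" is a list of rows, each a list of 3 entries, a list of its own where there are three numbers: the shift along the tool's x, y, z as a fraction of full scale, then the turn, a rotation vector about the tool's x, y, z as a fraction of full scale, then the opening, from 0 (shut) to 1 (fully open). In form: [[[tx, ty, tz], [rx, ry, rz], jaw], ...]. A call has 1 to 5 rows; each row is the pose to reach, as a shift and turn from the pose commanded when the call began, along the tool's axes at that moment; what a row does not reach only later rows make up. Full scale, the value 1, is 30 cm for a shift and 90 degrees for a turn. A row lasts 1/10 s, in which the tool goes at most 50 mm and 8.59 degrees, less where a joint would pass 70% of its speed; a pose out of reach is approached as far as the arm can. A call with a number of a shift or a turn outside -1 to 1 is refused whole. A call with a gripper value outside its range is refused whole. The fingers move at their own pace and stop on an object; "squeeze" is the grip in N (left out, the last holds). Time passes only in rows, so rows that repeat a pose let the fingers close. It gives the time, the measured TCP pose, the force, the opening and the grip force at its end, in the units of the state.
- monitor.observe(): the state, without advancing time (a new reading comes with each control period).
- viewer.snapshot(name): name is "scene" or "side" or "wrist"; returns a dict with "pixels" (480x640x3 uint8, red, green, blue), "camera_matrix" (3x3 intrinsics, pixels), "dist" ([k1, k2, p1, p2, k3] as OpenCV has them; the pictures are not rectified), "eye" and "rotation" of the camera in the world; the wrist camera has in their place "mount" (4x4, takes a point from camera to tool coordinates, whose origin is the TCP and whose axes are the flange's). Camera axes: x right, y down, z forward; pixel columns grow to the right and rows downward; lengths in mm; the calibration is good to about 2 mm. A picture is of the moment at which its call begins: read the wrist's pose just before it. There is no depth.
- arm.finish_job(): hands the job in; it is judged then, once.
The state is a dict: "clock": time; "joints": joint angles; "joint_vel": joint speeds; "joint_torque": joint torques, N m; "position": TCP position; "tool_rot": TCP orientation; "force": force on the tool from outside, world axes, zero at the start; "torque": the same for the moment, N m; "gripper_width": finger opening in mm; "finger_force": force on a finger pad.
Only numpy, scipy, OpenCV 4.12 (cv2) and the standard library are available. Lean on these libraries where they do the work, as an engineer would, in place of code of your own. Each camera call takes 0.05 s, during which the arm holds its last target. There are 200 camera calls.

## Task

First turn the vortex mixer's speed dial until its pointer line is on the arrow mark. Then take the capped tube out of the rack, stand it upright in the mixer's rubber cup and press it straight down until the sprung head is fully down on its stop, firmly but without forcing it. Finish while still gripping the tube and holding the head down on its stop, with only the tube touching the mixer; leave the open tubes, the bottle and the beaker alone.

Things in the scene. Friction and masses are not known exactly. Their poses are not given: they have to be found in the camera images.
- mixer: White vortex mixer, 210 mm (its x) by 140 mm (its y), fixed. Origin: centre of its underside; front to its -x. Front half: level deck 70 mm high (x -105 to +5 mm) with the speed dial at x = -60, y = 0 and a small mode switch, already at touch: leave it. Rear half: motor tower 138 mm high (x +5 to +105), the rubber cup head on top at x = +55, y = 0.
- dial (a joint): Speed dial angle in rad: 0 = fully anticlockwise (pointer 150 degrees anticlockwise, seen from above, from the mixer's +x axis), grows as the dial is turned clockwise seen from above, to 5.24. It stays where it is left; turning it takes about 0.03 N m.
- dial_top (a point): Centre of the top of the speed dial, on its turning axis. The dial is a round black fluted knob, 36 mm across and 26 mm high above the deck (deck at 70 mm), axis vertical. It can be gripped across any diameter. The point's x axis points along the dial's white pointer line.
- dial_pointer (a point): Point on the pointer's line, 30 mm out from the dial's axis (12 mm beyond the knob's rim), level with the knob's top; it turns with the dial.
- mark_point (a point): Point on the black adhesive arrow stuck flat on the deck beside the dial, 30 mm out from the dial's axis, at deck height. The arrow (from 27 to 43 mm out, wide end outward) points at the dial's axis; where it is stuck round the dial varies. The dial is set when the pointer line lies over this point.
- head (a joint): Travel of the sprung head in m: 0 = up, grows as it is pressed down, 0.008 = on its hard stop. The spring takes about 3.5 N to start moving and about 10 N to reach the stop.
- cup_floor (a point): Centre of the small flat floor of the rubber cup on the head, 158 mm above the bench with the head up. The cup is a conical hollow opening upward, 20 mm deep, about 42 mm wide inside at its rim (50 mm outside) and about 20 mm wide inside at the floor; moves down with the head.
- tube: Capped sample tube in one bay of the rack, upright, tip 6 mm above the bench: clear conical 50 ml tube with white ribbed cap, 117 mm tall, body 29 mm across, cap 35 mm across and 14 mm tall (103 to 117 mm from the tip), lowest 16 mm tapering to a 9 mm flat tip. Origin: centre of the tip; z up to the cap. 38 to 77 g.
- tube_cap (a point): Centre of the top of the tube's cap, 117 mm from the tip.
- rack: White two-tier tube rack fixed to the bench, 56 mm (its x) by 216 mm (its y), 67 mm high; four bays of 31.5 mm in a row along its y at -78, -26, +26, +78 mm. Origin: centre of its underside. Pull tubes straight up; grip across the row (along the rack's x), where there is free room on both sides.
- open_tube_a: Empty tube without cap in another bay of the rack: 114 mm tall, 29 mm across, open at the top. Origin: centre of the tip. Leave alone.
- open_tube_b: A second empty tube without cap in another bay of the rack, the same as the first. Leave alone.
- bottle: Reagent bottle, 70 mm across, 150 mm tall, screw cap. Origin: centre of its underside. Leave alone.
- beaker: Glass beaker, 70 mm across, 90 mm tall. Origin: centre of its underside. Leave alone.
Things that resemble listed ones, but are neither listed nor needed, are in the scene too. Leave any blue, purple or yellow look-alike of the tube alone.

How it is judged:
By the outcome, as a careful person would: the job done as asked, in the order asked, and still so for the second after the job is handed in, while the arm keeps its last pose, push and grip.
It also fails if it takes over 51 s, if anything falls off the work surface, if the arm or the gripper's body presses on something with over 40 N, if the wrist force passes 120 N, or if a joint passes its speed limit or range.

## Working session

There is one attempt and no reset: what is moved stays moved. The work goes in short steps, Python scripts to look and compute and a tool call to move; the robot and the scene stay as the last step left them, time stands still between calls to the robot, and variables do not carry over. Pictures are saved under pics/ and viewed, at most 10 in all, crops included, and the job is handed in when it is done.

Besides the shell and the picture viewer there is one more tool, called after "Call:" as name(argument=value, ...), one argument or row to a line, values as JSON. drive_tool: Moves the arm, as the interface text tells. Its arguments: {"type":"object","properties":{"steps":{"type":"array","items":{"type":"array"}},"squeeze":{"type":"number"}},"required":["steps"]}

```bash
mkdir -p pics; ls
cat > h.py <<'E'
import numpy as np, cv2
from scipy.spatial.transform import Rotation as R
from bench import monitor, viewer, arm
def snap(n,f):
    s=monitor.observe(); d=viewer.snapshot(n)
    if 'mount' in d:
        T=np.eye(4);T[:3,:3]=R.from_rotvec(s['tool_rot']).as_matrix();T[:3,3]=s['position']
        C=T@np.array(d['mount']); d['eye']=C[:3,3]; d['rotation']=C[:3,:3]
    cv2.imwrite(f'pics/{f}.png',np.array(d['pixels'])[:,:,::-1])
    np.savez(f'pics/{f}.npz',K=d['camera_matrix'],D=d['dist'],e=d['eye'],r=d['rotation'])
    return d
def ray(f,p):
    z=np.load(f'pics/{f}.npz'); u=cv2.undistortPoints(np.array([[p]],float),z['K'],z['D'])[0,0]
    v=z['r']@np.array([u[0],u[1],1]); return z['e'],v/np.linalg.norm(v)
def atz(f,p,h):
    e,v=ray(f,p); return e+v*(h-e[2])/v[2]
def tri(*obs):
    A=np.zeros((3,3));b=np.zeros(3);L=[]
    for f,p in obs:
        e,v=ray(f,p);P=np.eye(3)-np.outer(v,v);A+=P;b+=P@e;L.append((P,e))
    x=np.linalg.solve(A,b); return x,[float(np.linalg.norm(P@(x-e))) for P,e in L]
def proj(f,X):
    z=np.load(f'pics/{f}.npz'); r=z['r'].T
    return cv2.projectPoints(np.atleast_2d(np.array(X,float)),cv2.Rodrigues(r)[0],-r@z['e'],z['K'],z['D'])[0][:,0]
E
python3 - <<'E'
from h import *
np.set_printoptions(precision=3,suppress=True)
print(monitor.observe())
for n in('scene','side','wrist'):
    d=snap(n,n+'0');print(n,d['eye'],d['rotation'][:,2],d['camera_matrix'][0])
d=np.array(viewer.snapshot('wrist')['mount']);print(d, [x for x in dir(arm) if x[0]!='_'], getattr(arm,'tips_ahead',None))
E
```

```text
pics
{'clock': 0.0, 'joints': array([ 0.992,  0.159,  1.598,  0.   ,  1.386, -0.21 ]), 'joint_vel': array([ 0.   , -0.   , -0.   , -0.   ,  0.002, -0.   ]), 'joint_torque': array([  0.   , -39.599, -33.143,  -0.   ,   0.008,   0.   ]), 'position': array([207.003, 535.853, 249.338]), 'tool_rot': array([-0.576, -3.088,  0.003]), 'force': array([ 0.384, -0.365,  0.592]), 'torque': array([ 0.007,  0.013, -0.024]), 'finger_force': 0.0, 'gripper_width': 85.36967926452688}Traceback (most recent call last):
  File "<stdin>", line 5, in <module>
IndexError: too many indices for array: array is 1-dimensional, but 2 were indexed
```

Run:
```python
from h import *
d=viewer.snapshot('scene');print({k:v for k,v in d.items() if k!='pixels'})
d=viewer.snapshot('wrist');print({k:v for k,v in d.items() if k!='pixels'},[x for x in dir(arm) if x[0]!='_'], getattr(arm,'tips_ahead',None))
```

```text
{'camera_matrix': array([[576.06434215,   0.        , 321.93003895],
       [  0.        , 576.06434215, 247.76229288],
       [  0.        ,   0.        ,   1.        ]]), 'dist': array([-0.09588645,  0.        ,  0.        ,  0.        ,  0.        ]), 'eye': array([1423.43327099,  503.37999311,  764.83057369]), 'rotation': array([-1.21030089, -2.10645298,  1.0868121 ])}
{'camera_matrix': array([[362.97566054,   0.        , 321.402633  ],
       [  0.        , 362.97566054, 235.4711853 ],
       [  0.        ,   0.        ,   1.        ]]), 'dist': array([-0.04647434,  0.        ,  0.        ,  0.        ,  0.        ]), 'mount': array([[-2.87294403e-04, -9.49917496e-01, -3.12500668e-01,
         8.08421463e+01],
       [ 9.99999429e-01, -5.94457822e-04,  8.87651372e-04,
         6.41854525e-01],
       [-1.02896404e-03, -3.12500235e-01,  9.49917125e-01,
        -1.24369880e+02],
       [ 0.00000000e+00,  0.00000000e+00,  0.00000000e+00,
         1.00000000e+00]])} ['Unreachable', 'finish_job', 'tips_ahead'] 19.0
```

```bash
sed -i "s/    cv2.imwrite/    if np.shape(d['rotation'])==(3,): d['rotation']=R.from_rotvec(d['rotation']).as_matrix()\n    cv2.imwrite/" h.py
python3 - <<'E'
from h import *
np.set_printoptions(precision=3,suppress=True)
for n in('scene','side','wrist'):
    d=snap(n,n+'0');print(n,d['eye'],d['rotation'][:,2])
E
```

```text
scene [1423.433  503.38   764.831] [-0.716 -0.4   -0.572]
side [ 367.082 -752.418  581.266] [ 0.27   0.832 -0.484]
wrist [132.04  565.943 374.201] [ 0.291 -0.113 -0.95 ]
```

View pics/scene0.png

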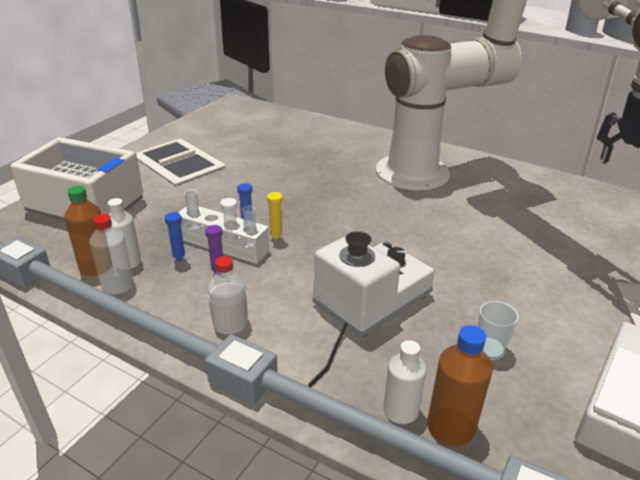

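View pics/side0.png

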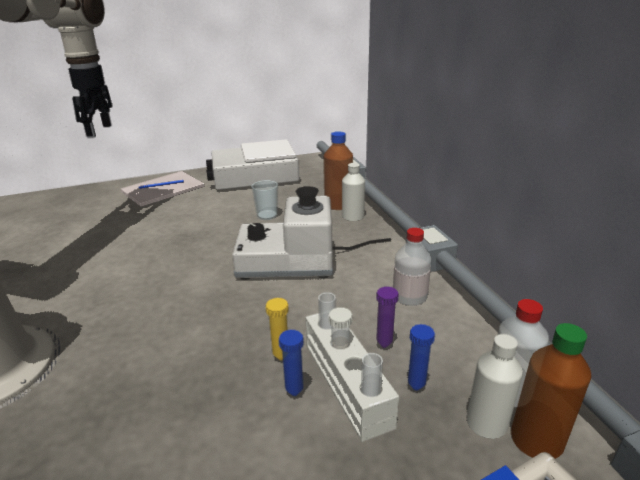

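The white-capped tube is at scene (229,204) and side (341,317). It could be confused with the blue ones at scene (174,218) and (245,189), the purple at (214,232), the yellow at (275,198), and the open tubes at (193,195) and (250,215). I choose the white-capped one in the rack. The mixer cup is at scene (357,240) and side (307,192).

Run:
```python
from h import *
a=cv2.imread('pics/scene0.png');b=cv2.imread('pics/side0.png')
def crop(i,x,y,w,h,s): return cv2.resize(i[y:y+h,x:x+w],None,fx=s,fy=s,interpolation=cv2.INTER_CUBIC)
top=np.hstack([crop(a,165,175,120,90,3.3333),crop(b,290,280,120,90,3.33333)])
bot=np.hstack([crop(a,310,225,120,90,3.33333),crop(b,225,180,120,90,3.33333)])
cv2.imwrite('pics/crops.png',np.vstack([top,bot]))
```

```text
(no output)
```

View pics/crops.png

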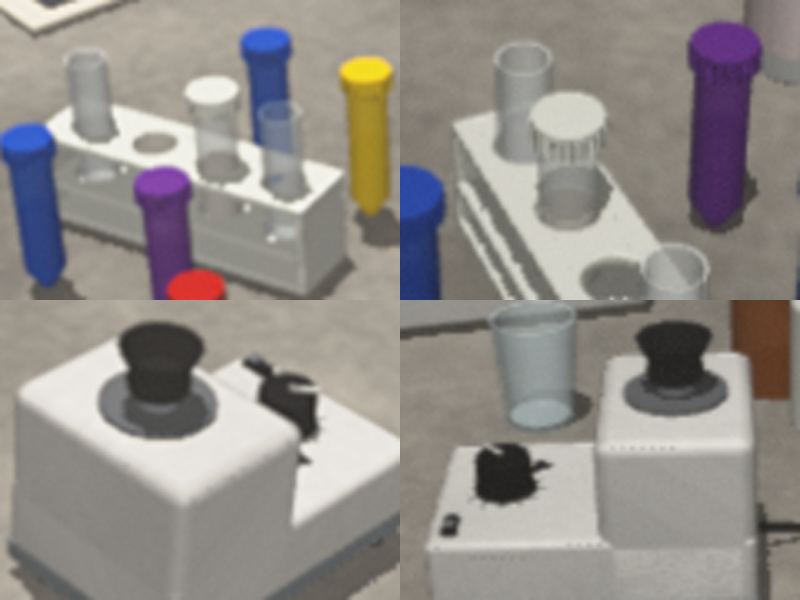

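Crop readings, in full-image pixels:

| Feature | Scene | Side |
|---|---|---|
| White cap top | (228.6,202) | (340.4,313.9) |
| Cup rim | (358,237) | (307.5,191) |
| Dial top | about (396,251) | (256.5,225.5) |
| Open tube rims | (190.5,191.5) and (249,208.5) | (327,297.5) and (371.5,358) |

Arrow tip: one dark arrow is visible just outside the dial, at side (266,228.5) and partly at scene (402,272).

Run:
```python
from h import *
np.set_printoptions(precision=1,suppress=True)
P={'cap':((228.6,202),(340.4,313.9)),'cup':((358,237),(307.5,191)),'dial':((396.4,250.8),(256.5,225.5)),
'ta':((190.5,191.5),(371.5,358)),'tb':((249,208.5),(327,297.5))}
for k,(a,b) in P.items(): print(k,*tri(('scene0',a),('side0',b)))
c=tri(('scene0',P['cup'][0]),('side0',P['cup'][1]))[0]; d=tri(('scene0',P['dial'][0]),('side0',P['dial'][1]))[0]
print('cup-dial',np.linalg.norm((c-d)[:2]),np.arctan2(*(c-d)[1::-1]))
s=monitor.observe();print(R.from_rotvec(s['tool_rot']).as_matrix(),s['clock'])
```

```text
cap [ 573.9 -208.8  122.2] [1.0572492440738706, 1.0572492440738055]
cup [629.6 133.2 178.8] [2.3356499256459764, 2.3356499256460523]
dial [522.7 171.3  97.8] [1.4532961727897231, 1.4532961727897942]
ta [ 579.8 -312.4  121.7] [0.7778254470999593, 0.7778254471000043]
tb [ 569.9 -157.4  119. ] [1.5786497705255118, 1.5786497705254288]
cup-dial 113.47005172398913 -0.3425736390832669
[[-0.9  0.4 -0. ]
 [ 0.4  0.9 -0. ]
 [ 0.  -0.  -1. ]] 0.3
```

Call:
drive_tool(
  steps=[
    [[-0.142, -0.076, 0.01], [0, 0, 0], 1],
    [[-0.284, -0.152, 0.02], [0, 0, 0], 1],
    [[-0.426, -0.228, 0.03], [0, 0, 0], 1],
    [[-0.568, -0.304, 0.04], [0, 0, 0], 1],
    [[-0.71, -0.38, 0.05], [0, 0, 0], 1],
  ],
)

```text
clock: 0.8
position: [365.8, 351.7, 235.3]
tool_rot: [0.575, 3.088, 0.001]
force: [1.0, 0.3, 0.3]
gripper_width: 85.3
finger_force: 0.0
```

Call:
drive_tool(
  steps=[
    [[-0.142, -0.076, 0], [0, 0, 0], 1],
    [[-0.284, -0.152, 0], [0, 0, 0], 1],
    [[-0.426, -0.228, 0], [0, 0, 0], 1],
    [[-0.568, -0.304, 0], [0, 0, 0], 1],
    [[-0.71, -0.38, 0], [0, 0, 0], 1],
  ],
)

```text
clock: 1.3
position: [523.5, 168.3, 235.4]
tool_rot: [0.576, 3.088, 0.0]
force: [0.0, 0.3, 0.8]
gripper_width: 85.7
finger_force: 0.0
```

Run:
```python
from h import *
for k in range(3): snap('wrist','w1') # settle
s=monitor.observe();print(s['position'],s['tool_rot'],s['joints'],s['clock'])
a=cv2.imread('pics/w1.png');print(proj('w1',[[522.7,171.3,96],[629.6,133.2,178]]))
cv2.imwrite('pics/w1c.png',cv2.resize(a,(800,600),interpolation=cv2.INTER_CUBIC))
```

```text
[523.74812671 167.94058892 235.13641853] [-5.82781577e-01 -3.08694678e+00  1.31387484e-04] [ 9.05609789e-02  1.05793251e-01  1.68535839e+00 -4.98856443e-05
  1.35057559e+00 -1.10703870e+00] 1.45
[[325.98980877 221.7674383 ]
 [332.52879333 425.49616512]]
```

View pics/w1c.png

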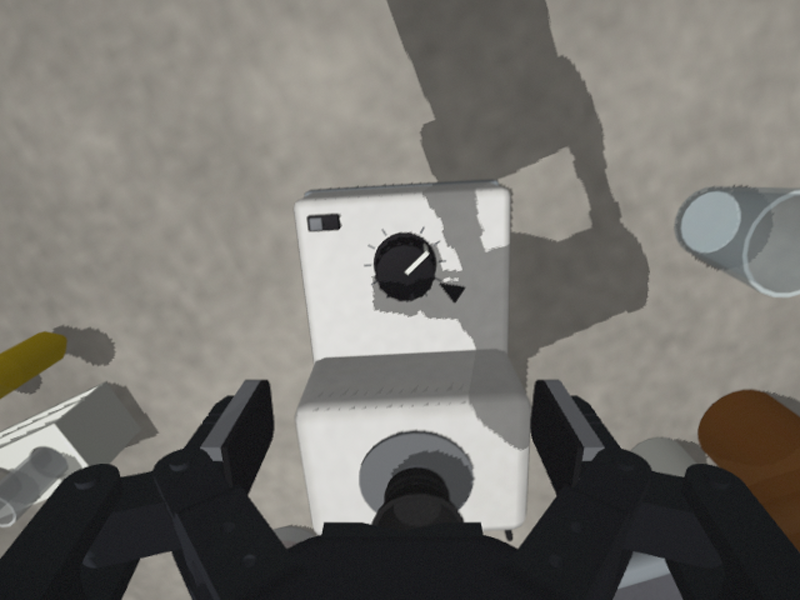

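The picture shows the dial top at about (405,268), its pointer running up-right to (430,250), the arrow at (453,292), the switch at (324,222) and the tower and cup below. Next is an enlarged crop of the dial.

Run:
```python
from h import *
a=cv2.imread('pics/w1.png')
cv2.imwrite('pics/w1d.png',cv2.resize(a[170:260,270:390],None,fx=20/3,fy=20/3,interpolation=cv2.INTER_CUBIC))
```

```text
(no output)
```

View pics/w1d.png

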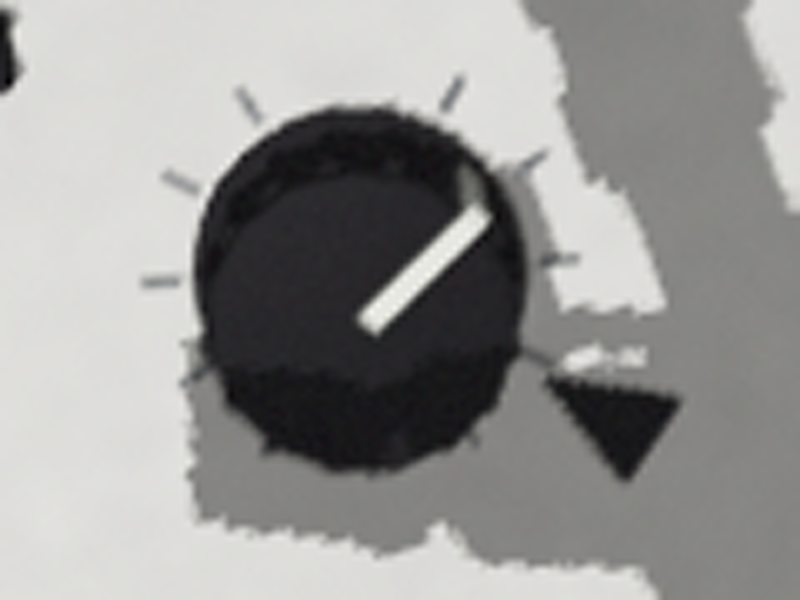

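Run:
```python
from h import *
np.set_printoptions(precision=2,suppress=True)
f=lambda x,y:(270+(x+.5)*.15-.5,170+(y+.5)*.15-.5)
c=f(366,318)
C,e=tri(('w1',c),('scene0',(396.4,250.8)),('side0',(256.5,225.5)));print(C,e)
A=atz('w1',c,96)[:2];print('axis',A)
p0,p1=[atz('w1',f(*q),96)[:2] for q in((370,325),(482,213))]
t0,t1=[atz('w1',f(*q),70)[:2] for q in((548,382),(653,442))]
ang=lambda v:np.degrees(np.arctan2(v[1],v[0]))
print('pointer',ang(p1-p0),ang(p1-A),'r',np.linalg.norm(p1-A))
for X in(A,C[:2]): print('arrow',ang(t1-t0),ang(t0-X),ang(t1-X),np.linalg.norm(t0-X),np.linalg.norm(t1-X))
# axis from arrow: 27 mm in from tip
u=(t1-t0)/np.linalg.norm(t1-t0);print('axis by arrow',t0-27*u,np.linalg.norm(t1-t0))
for q in[(160,282),(560,260),(180,182),(250,105),(453,95),(533,162),(200,373)]: print(atz('w1',f(*q),70)[:2]-A, np.linalg.norm(atz('w1',f(*q),70)[:2]-A))
```

```text
[520.99 171.24  96.95] [2.1831818204139104, 0.9352906496840191, 2.7273426434819394]
axis [519.   171.52]
pointer 114.65053813318411 111.74946840091488 r 17.691213558843373
arrow 38.06954104089345 34.57737302761705 35.83505685953964 27.750772814864607 43.354491459382096
arrow 38.06954104089345 37.52099383197263 37.7253892373731 26.303995595367656 41.925829112239136
axis by arrow [520.6  170.62] 15.622282708517833
[ -6.84 -24.4 ] 25.343635344563765
[ 8.63 22.5 ] 24.099083736230856
[-17.54 -17.25] 24.59879651637561
[-23.17  -5.74] 23.86949732914226
[-15.33  17.48] 23.248555729457784
[-4.1  23.63] 23.978585219526114
[  5.8  -24.31] 24.993405680966926
```

Dial axis ≈ (520,171), with its top measured at about 97 against the expected 96. The arrow is 27–43 mm out at 37.5° and the pointer is at 114°, so the dial needs about 77° clockwise. I'll descend and grip.

Call:
drive_tool(
  steps=[
    [[0.0153, 0.005, 0.13], [0, 0, 0], 0.65],
    [[0.0153, 0.005, 0.26], [0, 0, 0], 0.65],
    [[0.0153, 0.005, 0.38], [0, 0, 0], 0.65],
    [[0.0153, 0.005, 0.44], [0, 0, 0], 0.65],
    [[0.0153, 0.005, 0.477], [0, 0, 0], 0.65],
  ],
  squeeze=30,
)

```text
clock: 1.95
position: [516.5, 174.2, 90.0]
tool_rot: [-0.573, -3.085, 0.001]
force: [-0.0, -0.0, -0.1]
gripper_width: 55.7
finger_force: 0.0
```

Call:
drive_tool(
  steps=[
    [[0, 0, 0], [0, 0, 0], 0.65],
    [[0, 0, 0], [0, 0, 0], 0.3],
    [[0, 0, 0], [0, 0, 0], 0.3],
    [[0, 0, 0], [0, 0, 0], 0.3],
    [[0, 0, 0], [0, 0, 0], 0.3],
  ],
)

```text
clock: 2.45
position: [518.2, 170.3, 94.2]
tool_rot: [-0.574, -3.088, 0.011]
force: [-9.6, -13.2, 9.2]
gripper_width: 34.9
finger_force: 29.7
```

Call:
drive_tool(
  steps=[
    [[0, -0.006, -0.008], [0, 0, 0], 0.3],
    [[0, -0.006, -0.008], [0, 0, 0], 0.3],
  ],
)

```text
clock: 2.65
position: [518.0, 170.0, 94.4]
tool_rot: [0.576, 3.088, -0.004]
force: [2.6, -5.4, -11.1]
gripper_width: 34.8
finger_force: 33.7
```

Run:
```python
from h import *
s=monitor.observe();print(s)
```

```text
{'clock': 2.65, 'joints': array([ 0.0968492 ,  0.25920946,  1.80999106, -0.00292493,  1.07225385,
       -1.10385852]), 'joint_vel': array([ 0.00095524,  0.00352325, -0.00363297, -0.00363849,  0.00553983,
        0.00168763]), 'joint_torque': array([ 3.09917942e+00, -4.44370651e+01, -3.19406605e+01,  1.53848156e+00,
        5.30573800e-01, -1.89936039e-02]), 'position': array([517.9854931 , 170.04924537,  94.38836224]), 'tool_rot': array([ 0.57570692,  3.08752771, -0.00381466]), 'force': array([  2.61659607,  -5.36234264, -11.10526454]), 'torque': array([-1.03201923, -0.3876763 ,  0.04759655]), 'finger_force': 33.73097062110901, 'gripper_width': 34.75830192689566}
```

Call:
drive_tool(
  steps=[
    [[-0.0015, -0.002, 0.004], [0, 0, 0.09], 0.3],
    [[-0.0015, -0.002, 0.004], [0, 0, 0.18], 0.3],
    [[-0.0015, -0.002, 0.004], [0, 0, 0.27], 0.3],
    [[-0.0015, -0.002, 0.004], [0, 0, 0.36], 0.3],
    [[-0.0015, -0.002, 0.004], [0, 0, 0.45], 0.3],
  ],
)

```text
clock: 3.15
position: [519.0, 171.2, 94.3]
tool_rot: [1.616, 2.692, 0.003]
force: [2.9, 1.8, -6.4]
gripper_width: 34.3
finger_force: 34.1
```

Call:
drive_tool(
  steps=[
    [[0, 0, 0], [0, 0, 0.09], 0.3],
    [[0, 0, 0], [0, 0, 0.18], 0.3],
    [[0, 0, 0], [0, 0, 0.27], 0.3],
    [[0, 0, 0], [0, 0, 0.36], 0.3],
    [[0, 0, 0], [0, 0, 0.406], 0.3],
  ],
)

```text
clock: 3.65
position: [520.4, 171.5, 94.4]
tool_rot: [2.377, 2.05, 0.009]
force: [8.4, 2.5, -12.4]
gripper_width: 34.7
finger_force: 33.7
```

Call:
drive_tool(
  steps=[
    [[0, 0, 0], [0, 0, 0], 0.3],
    [[0, 0, 0], [0, 0, 0], 0.3],
  ],
)

```text
clock: 3.85
position: [520.4, 171.5, 94.4]
tool_rot: [2.373, 2.055, 0.009]
force: [8.4, 2.9, -10.5]
gripper_width: 34.7
finger_force: 33.7
```

Call:
drive_tool(
  steps=[
    [[0, 0.004, 0.003], [0, 0, 0], 0.3],
    [[0, 0.004, 0.003], [0, 0, 0], 0.3],
    [[0, 0.004, 0.003], [0, 0, 0], 0.62],
    [[0, 0.004, 0.003], [0, 0, 0], 0.62],
    [[0, 0.004, 0.003], [0, 0, 0], 0.62],
  ],
)

```text
clock: 4.35
position: [519.5, 170.3, 92.7]
tool_rot: [2.374, 2.057, -0.0]
force: [0.0, -0.6, -0.6]
gripper_width: 53.0
finger_force: 0.0
```

Call:
drive_tool(
  steps=[
    [[0, 0, -0.08], [0, 0, 0], 0.62],
    [[0, 0, -0.2], [0, 0, 0], 0.62],
    [[0, 0, -0.34], [0, 0, 0], 1],
    [[0, 0, -0.48], [0, 0, 0], 1],
    [[0, 0, -0.48], [0, 0, 0], 1],
  ],
)

```text
clock: 4.85
position: [523.2, 170.7, 243.9]
tool_rot: [2.368, 2.052, 0.016]
force: [0.9, -0.2, 0.1]
gripper_width: 85.5
finger_force: 0.0
```

Run:
```python
from h import *
for k in range(3): snap('wrist','w2')
s=monitor.observe();print(s['position'],s['tool_rot'],s['joints'],s['clock'])
q=proj('w2',[[520,170,96]])[0];print(q)
a=cv2.imread('pics/w2.png');x,y=int(q[0])-60,int(q[1])-45;print(x,y)
cv2.imwrite('pics/w2d.png',cv2.resize(a[y:y+90,x:x+120],None,fx=20/3,fy=20/3,interpolation=cv2.INTER_CUBIC))
```

```text
[519.07088323 170.36559601 235.82078871] [-2.37390361e+00 -2.05718596e+00  1.47458031e-03] [ 9.60038381e-02  9.63014568e-02  1.69421545e+00 -2.68950004e-04
  1.35204104e+00  2.38772128e-01] 5.0
[321.44213097 228.37850293]
261 183
```

View pics/w2d.png

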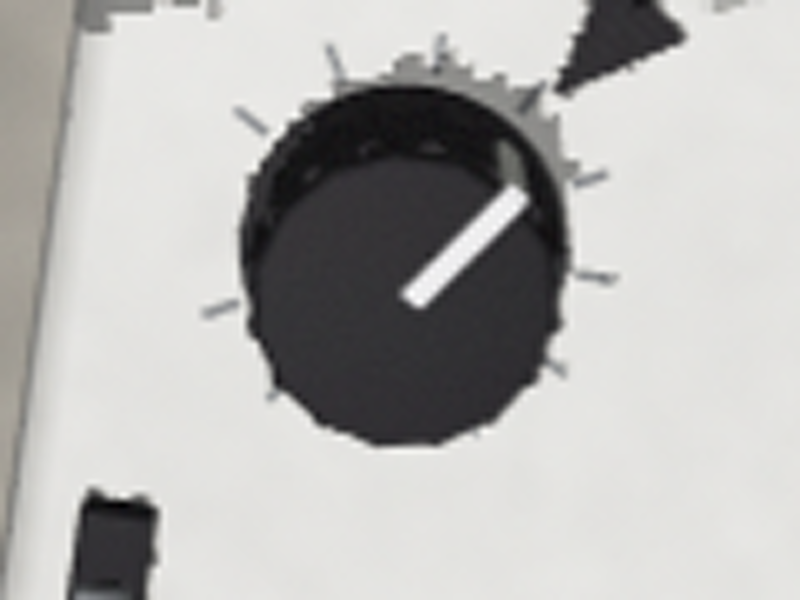

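The pointer now runs from (412,298) to (518,193) in the crop. The arrow tip is at (560,92), and I'll get its wide end from the blob in the full image.

Run:
```python
from h import *
np.set_printoptions(precision=2,suppress=True)
f=lambda x,y:(261+(x+.5)*.15-.5,183+(y+.5)*.15-.5)
g=cv2.imread('pics/w2.png',0); sub=(g[165:198,341:372]<90).astype(np.uint8)
n,l,st,ce=cv2.connectedComponentsWithStats(sub);print(st)
i=1+np.argmax(st[1:,4]);pts=np.argwhere(l==i)[:,::-1]+[341,165]
W=np.array([atz('w2',p,70)[:2] for p in pts]);ct=W.mean(0)
ang=lambda v:np.degrees(np.arctan2(v[1],v[0]))
C=atz('w2',f(407,298),96)[:2];p0,p1=[atz('w2',f(*q),96)[:2] for q in((412,298),(518,193))]
tip=atz('w2',f(560,92),70)[:2]
print('axis',C,'pointer',ang(p1-p0),ang(p1-C),np.linalg.norm(p1-C))
u=(ct-tip)/np.linalg.norm(ct-tip)
print('arrow',ang(tip-C),ang(ct-C),ang(ct-tip),np.linalg.norm(tip-C),np.linalg.norm(ct-C),'axis by arrow',tip-27*u)
for r in g[165:198,341:372]: print(''.join('#' if v<90 else '.' for v in r))
```

```text
[[  0   0  31  33 859]
 [  3  13  19  19 164]]
axis [520.26 170.85] pointer 37.79773732891168 36.45785376764742 17.67508030759562
arrow 36.31607344741843 37.21746785151856 39.56495112471662 26.433885169962025 36.57468615110424 axis by arrow [520.75 169.31]
...............................
...............................
...............................
...............................
...............................
...............................
...............................
...............................
...............................
...............................
...............................
...............................
...............................
...........##..................
...........###.................
..........#####................
.........#######...............
..........#######..............
.........#########.............
.........##########............
........############...........
........#############..........
........##############.........
.......###############.........
......################.........
......#############............
......###########..............
......########.................
....########...................
....######.....................
....###........................
...##..........................
...............................
```

Both come out at 37–39°, so the dial is on the mark within about 1°. Next I'll go over the tube.

Call:
drive_tool(
  steps=[
    [[-0.122, 0.036, -0.01], [0, 0, 0], 1],
    [[-0.245, 0.072, -0.02], [0, 0, 0], 1],
    [[-0.367, 0.109, -0.025], [0, 0, 0], 1],
    [[-0.49, 0.145, -0.025], [0, 0, 0], 1],
    [[-0.612, 0.181, -0.025], [0, 0, 0], 1],
  ],
)

```text
clock: 5.5
position: [546.0, -20.2, 241.6]
tool_rot: [-2.372, -2.055, 0.004]
force: [-0.0, -0.3, -0.1]
gripper_width: 85.6
finger_force: 0.0
```

Call:
drive_tool(
  steps=[
    [[-0.122, 0.036, 0], [0, 0, -0.03], 1],
    [[-0.245, 0.072, 0], [0, 0, -0.06], 1],
    [[-0.367, 0.109, 0], [0, 0, -0.09], 1],
    [[-0.49, 0.145, 0], [0, 0, -0.12], 1],
    [[-0.612, 0.181, 0], [0, 0, -0.132], 1],
  ],
)

```text
clock: 6.0
position: [573.7, -209.4, 241.3]
tool_rot: [-2.144, -2.29, 0.002]
force: [-0.1, -0.6, -0.1]
gripper_width: 85.0
finger_force: 0.0
```

Run:
```python
from h import *
for k in range(3): snap('wrist','w3')
s=monitor.observe();print(s['position'],s['tool_rot'],s['joints'],s['clock'])
print(proj('w3',[[573.9,-208.8,123],[579.8,-312.4,120],[569.9,-157.4,120]]))
cv2.imwrite('pics/w3c.png',cv2.resize(cv2.imread('pics/w3.png'),(800,600),interpolation=cv2.INTER_CUBIC))
```

```text
[ 573.61338501 -209.94381873  241.20022516] [-2.14935561e+00 -2.28536320e+00  1.74700331e-03] [-5.48333396e-01  2.59597453e-01  1.49781077e+00 -2.12727089e-04
  1.38861948e+00 -6.09612811e-01] 6.15
[[322.99444562 232.90127934]
 [322.41100752 354.93068811]
 [321.72671181 157.88296706]]
```

View pics/w3c.png

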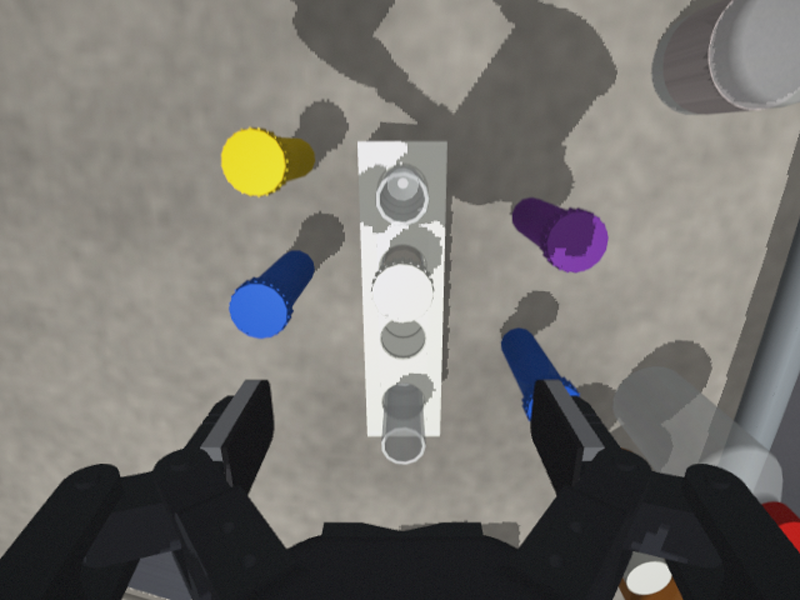

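The white cap is at crop (402,293), within about 1 mm of prediction. The empty bay is beside it, with the blue tubes well to the sides. I'll narrow the jaws, descend and grip the cap.

Call:
drive_tool(
  steps=[
    [[0, -0.0023, 0], [0, 0, 0], 0.62],
    [[0, -0.0023, 0.1], [0, 0, 0], 0.62],
    [[0, -0.0023, 0.25], [0, 0, 0], 0.62],
    [[0, -0.0023, 0.37], [0, 0, 0], 0.62],
    [[0, -0.0023, 0.43], [0, 0, 0], 0.62],
  ],
  squeeze=60,
)

```text
clock: 6.65
position: [571.4, -205.1, 110.1]
tool_rot: [-2.141, -2.288, 0.002]
force: [0.1, 0.2, -0.7]
gripper_width: 53.0
finger_force: 0.0
```

Call:
drive_tool(
  steps=[
    [[0, 0, 0], [0, 0, 0], 0.62],
    [[0, 0, 0], [0, 0, 0], 0.3],
    [[0, 0, 0], [0, 0, 0], 0.3],
    [[0, 0, 0], [0, 0, 0], 0.3],
    [[0, 0, 0], [0, 0, 0], 0.3],
  ],
)

```text
clock: 7.15
position: [574.8, -208.7, 116.4]
tool_rot: [2.147, 2.291, 0.001]
force: [-1.0, -0.2, 1.5]
gripper_width: 33.0
finger_force: 59.6
```

Call:
drive_tool(
  steps=[
    [[0, 0, -0.06], [0, 0, 0], 0.3],
    [[0, 0, -0.18], [0, 0, 0], 0.3],
    [[0, 0, -0.33], [0, 0, 0], 0.3],
    [[0, 0, -0.48], [0, 0, 0], 0.3],
    [[0, 0, -0.63], [0, 0, 0], 0.3],
  ],
)

```text
clock: 7.65
position: [574.0, -208.3, 306.5]
tool_rot: [2.148, 2.291, 0.0]
force: [1.0, -0.6, -1.2]
gripper_width: 33.3
finger_force: 60.5
```

Run:
```python
from h import *
np.set_printoptions(precision=3,suppress=True)
for k in range(4): snap('side','s1')
snap('scene','c1'); s=monitor.observe();print(s)
print(R.from_rotvec(s['tool_rot']).as_matrix())
x,y,_=s['position']; print(proj('s1',[[x,y,200]]),proj('c1',[[x,y,200]]))
a=cv2.imread('pics/s1.png');b=cv2.imread('pics/c1.png')
c=proj('s1',[[x,y,260]])[0].astype(int);d=proj('c1',[[x,y,260]])[0].astype(int);c=np.maximum(c,[80,100]);d=np.maximum(d,[80,100])
print(c,d)
f=lambda i,c:cv2.resize(i[c[1]-100:c[1]+100,c[0]-65:c[0]+65],None,fx=3,fy=3,interpolation=cv2.INTER_CUBIC)
cv2.imwrite('pics/lift.png',np.hstack([f(a,c),f(b,d)]))
```

```text
{'clock': 7.9, 'joints': array([-0.546,  0.22 ,  1.421, -0.   ,  1.5  , -0.611]), 'joint_vel': array([ 0.   ,  0.025,  0.038, -0.001,  0.002,  0.   ]), 'joint_torque': array([  0.063, -45.677, -36.308,  -0.   ,  -0.034,   0.   ]), 'position': array([ 573.878, -208.308,  303.593]), 'tool_rot': array([-2.148, -2.292,  0.   ]), 'force': array([-0.705,  0.352, -1.316]), 'torque': array([-0.033,  0.066,  0.003]), 'finger_force': 60.52408218383789, 'gripper_width': 33.19625567432686}
[[-0.065  0.998 -0.   ]
 [ 0.998  0.065  0.   ]
 [ 0.    -0.    -1.   ]]
[[339.675 270.796]] [[225.617 170.589]]
[339 234] [223 144]
```

View pics/lift.png

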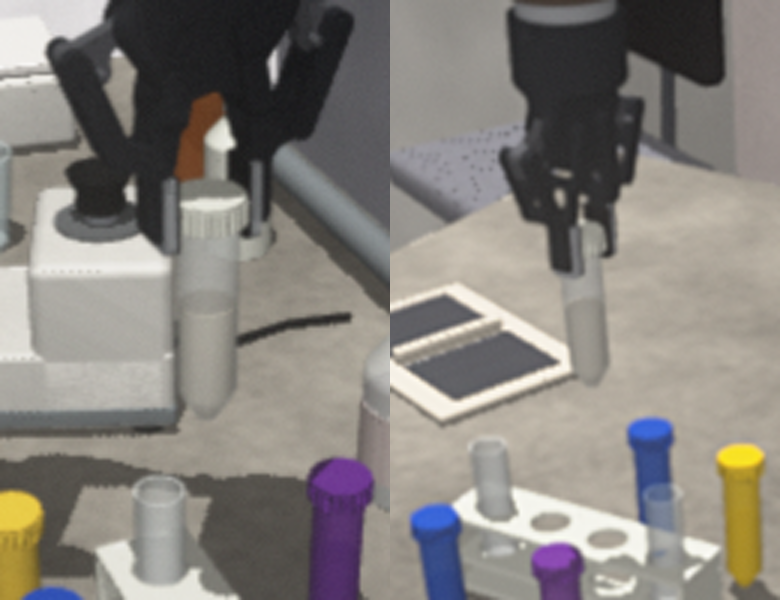

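Run:
```python
from h import *
np.set_printoptions(precision=1,suppress=True)
print(tri(('s1',(343.3,271.7)),('c1',(225.7,171.3))))
print('cap top',tri(('s1',(274+212/3,134+190/3)),('c1',(158+204/3,44+222/3))))
```

```text
(array([ 577.5, -207.9,  198.7]), [2.308467594523101, 2.308467594523183])
cap top (array([ 577.8, -200.4,  316.9]), [7.086978081808064, 7.086978081808156])
```

Call:
drive_tool(
  steps=[
    [[0.1, 0.023, -0.02], [0, 0, 0], 0.3],
    [[0.21, 0.048, -0.033], [0, 0, 0], 0.3],
    [[0.33, 0.075, -0.033], [0, 0, 0], 0.3],
    [[0.45, 0.102, -0.033], [0, 0, 0], 0.3],
    [[0.56, 0.127, -0.033], [0, 0, 0], 0.3],
  ],
)

```text
clock: 8.4
position: [600.3, -36.4, 311.2]
tool_rot: [-2.146, -2.289, 0.003]
force: [0.3, -0.3, -0.7]
gripper_width: 33.5
finger_force: 60.5
```

Call:
drive_tool(
  steps=[
    [[0.12, 0.027, 0], [0, 0, 0], 0.3],
    [[0.24, 0.054, 0], [0, 0, 0], 0.3],
    [[0.36, 0.082, 0], [0, 0, 0], 0.3],
    [[0.47, 0.107, 0], [0, 0, 0], 0.3],
    [[0.56, 0.127, 0], [0, 0, 0], 0.3],
  ],
)

```text
clock: 8.9
position: [627.4, 133.8, 310.9]
tool_rot: [-2.145, -2.291, 0.005]
force: [0.2, -1.0, -0.8]
gripper_width: 32.8
finger_force: 60.5
```

Run:
```python
from h import *
np.set_printoptions(precision=3,suppress=True)
for k in range(5): snap('side','s2')
snap('scene','c2'); s=monitor.observe();print(s['position'],s['tool_rot'],s['force'],s['joints'],s['clock'])
c,d=(307,150),(358,185)
f=lambda i,c:cv2.resize(i[c[1]-75:c[1]+75,c[0]-50:c[0]+50],None,fx=4,fy=4,interpolation=cv2.INTER_CUBIC)
cv2.imwrite('pics/over.png',np.hstack([f(cv2.imread('pics/s2.png'),c),f(cv2.imread('pics/c2.png'),d)]))
```

```text
[627.936 130.846 312.511] [-2.148 -2.29   0.003] [ 0.25  -0.314 -1.302] [ 0.018  0.3    1.309 -0.     1.535 -0.046] 9.2
```

View pics/over.png

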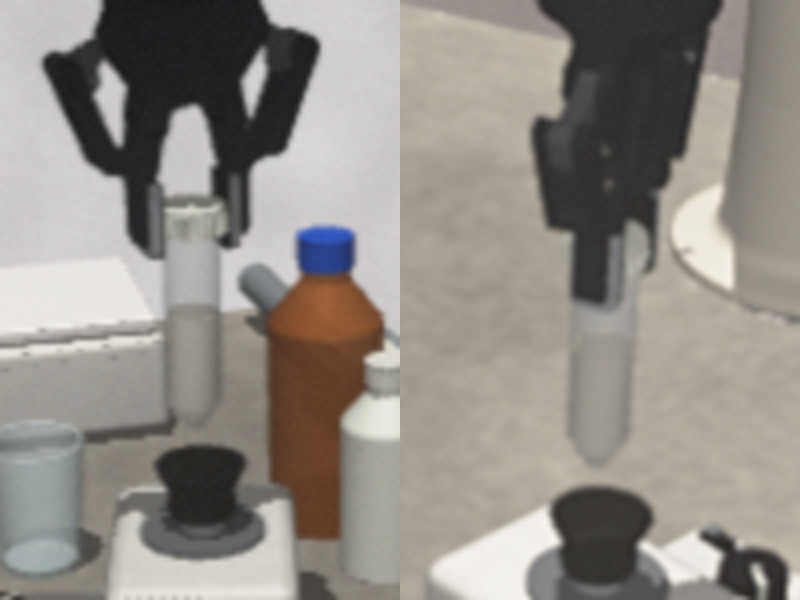

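Side: tip (194,422), cup rim (201,465). Scene: tip (598,463), cup rim (601,508). I'll triangulate the offset of the tip from the cup.

Run:
```python
from h import *
np.set_printoptions(precision=1,suppress=True)
S=lambda x,y:(257+(x+.5)/4-.5,75+(y+.5)/4-.5); C=lambda x,y:(308+(x-399.5)/4-.5,110+(y+.5)/4-.5)
t=tri(('s2',S(194,424)),('c2',C(598,464)));c=tri(('s2',S(201,464)),('c2',C(601,508)))
for v in (t,c): print(v)
print(c[0]-t[0])
# vertical drift: how would a vertical line through tip project to cup height?
print(proj('s2',[t[0],t[0]*[1,1,0]+[0,0,178]]),proj('c2',[t[0],t[0]*[1,1,0]+[0,0,178]]),proj('s2',[c[0]]),proj('c2',[c[0]]))
# enlarged edges in grey rows for accuracy: dark cup extents
for n,x0,x1,rows in(('s2',285,330,(189,192,196)),('c2',335,380,(235,239,243))):
    g=cv2.imread(f'pics/{n}.png',0)
    for r in rows:
        w=np.where(g[r,x0:x1]<60)[0]+x0; print(n,r,w.min(),w.max(),(w.min()+w.max())/2)
```

```text
(array([626.2, 130.2, 202.3]), [0.09290141886288635, 0.092901418862859])
(array([628.7, 133. , 179.5]), [1.7258890449267958, 1.7258890449268558])
[  2.5   2.7 -22.9]
[[305.1 180.6]
 [305.5 191.4]] [[357.1 225.7]
 [356.4 236.8]] [[306.2 190.1]] [[357.2 237.3]]
s2 189 298 317 307.5
s2 192 297 316 306.5
s2 196 299 315 307.0
c2 235 348 366 357.0
c2 239 347 369 358.0
c2 243 349 367 358.0
```

Call:
drive_tool(
  steps=[
    [[0.007, 0.008, 0], [0, 0, 0], 0.3],
    [[0.007, 0.008, 0.04], [0, 0, 0], 0.3],
    [[0.007, 0.008, 0.08], [0, 0, 0], 0.3],
    [[0.007, 0.008, 0.11], [0, 0, 0], 0.3],
    [[0.007, 0.008, 0.11], [0, 0, 0], 0.3],
  ],
)

```text
clock: 9.7
position: [629.4, 133.9, 277.9]
tool_rot: [-2.146, -2.289, 0.005]
force: [-0.3, -0.1, -0.3]
gripper_width: 33.1
finger_force: 60.5
```

Call:
drive_tool(
  steps=[
    [[0, 0, 0], [0, 0, 0], 0.3],
    [[0, 0, 0.01], [0, 0, 0], 0.3],
    [[0, 0, 0.02], [0, 0, 0], 0.3],
    [[0, 0, 0.02], [0, 0, 0], 0.3],
    [[0, 0, 0.02], [0, 0, 0], 0.3],
  ],
)

```text
clock: 10.2
position: [630.6, 134.1, 274.9]
tool_rot: [2.148, 2.292, 0.0]
force: [-0.0, -0.8, -1.4]
gripper_width: 33.2
finger_force: 60.5
```

Call:
drive_tool(
  steps=[
    [[0, 0, 0.007], [0, 0, 0], 0.3],
    [[0, 0, 0.014], [0, 0, 0], 0.3],
    [[0, 0, 0.02], [0, 0, 0], 0.3],
    [[0, 0, 0.02], [0, 0, 0], 0.3],
    [[0, 0, 0.02], [0, 0, 0], 0.3],
  ],
)

```text
clock: 10.7
position: [630.6, 134.1, 268.8]
tool_rot: [-2.148, -2.292, 0.0]
force: [0.0, 0.0, -0.5]
gripper_width: 32.9
finger_force: 60.5
```

Call:
drive_tool(
  steps=[
    [[0, 0, 0.007], [0, 0, 0], 0.3],
    [[0, 0, 0.014], [0, 0, 0], 0.3],
    [[0, 0, 0.014], [0, 0, 0], 0.3],
    [[0, 0, 0.014], [0, 0, 0], 0.3],
  ],
)

```text
clock: 11.1
position: [630.9, 134.1, 265.6]
tool_rot: [2.148, 2.292, 0.001]
force: [-1.4, 1.1, 5.4]
gripper_width: 33.0
finger_force: 61.0
```

Call:
drive_tool(
  steps=[
    [[0, 0, 0.007], [0, 0, 0], 0.3],
    [[0, 0, 0.014], [0, 0, 0], 0.3],
    [[0, 0, 0.014], [0, 0, 0], 0.3],
    [[0, 0, 0.014], [0, 0, 0], 0.3],
  ],
)

```text
clock: 11.5
position: [631.0, 134.1, 262.1]
tool_rot: [2.147, 2.291, 0.002]
force: [-2.8, -1.2, 7.4]
gripper_width: 33.1
finger_force: 61.2
```

Call:
drive_tool(
  steps=[
    [[0, 0, 0.005], [0, 0, 0], 0.3],
    [[0, 0, 0.01], [0, 0, 0], 0.3],
    [[0, 0, 0.01], [0, 0, 0], 0.3],
    [[0, 0, 0.01], [0, 0, 0], 0.3],
  ],
)

```text
clock: 11.9
position: [631.3, 134.1, 260.2]
tool_rot: [2.147, 2.291, 0.003]
force: [-2.1, -0.6, 11.1]
gripper_width: 33.1
finger_force: 61.6
```

Call:
drive_tool(
  steps=[
    [[0, 0, 0.004], [0, 0, 0], 0.3],
    [[0, 0, 0.007], [0, 0, 0], 0.3],
    [[0, 0, 0.007], [0, 0, 0], 0.3],
    [[0, 0, 0.007], [0, 0, 0], 0.3],
  ],
)

```text
clock: 12.3
position: [631.6, 134.1, 260.1]
tool_rot: [2.146, 2.29, 0.005]
force: [-4.2, -0.7, 18.3]
gripper_width: 33.1
finger_force: 62.1
```

Run:
```python
from h import *
for k in range(4):
    s=monitor.observe();print(s['position'],s['force'],s['torque']);viewer.snapshot('side')
```

```text
[631.57422469 134.11456333 260.05010933] [-4.24010099 -0.74534366 18.34288326] [-0.09817986  1.30693252 -0.00733569]
[631.57500914 134.12894478 260.03690608] [-4.01224077 -0.6720519  17.28095721] [-0.14678547  1.30950884 -0.01924546]
[631.57888905 134.13697681 260.06520859] [-4.73402495  0.04482042 17.15532323] [-0.1803281   1.30597624 -0.00240275]
[631.57190963 134.12116656 260.05755133] [-3.8985037  -0.59195918 17.15151878] [-0.1929507   1.29332579 -0.0338241 ]
```

Run:
```python
from h import *
snap('side','s3');snap('scene','c3')
c,d=(290,180),(370,230)
f=lambda i,c:cv2.resize(i[c[1]-75:c[1]+75,c[0]-50:c[0]+50],None,fx=4,fy=4,interpolation=cv2.INTER_CUBIC)
cv2.imwrite('pics/end.png',np.hstack([f(cv2.imread('pics/s3.png'),c),f(cv2.imread('pics/c3.png'),d)]))
```

```text
(no output)
```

View pics/end.png

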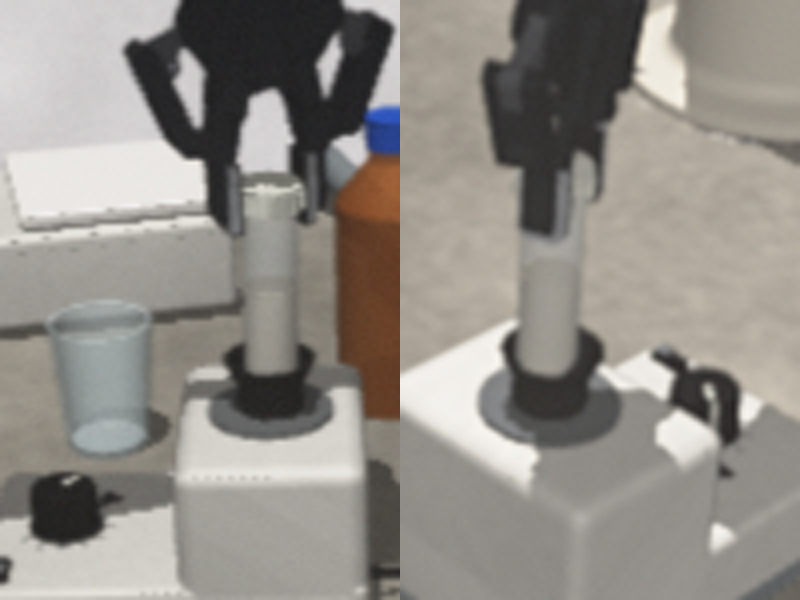

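The tube stands upright in the cup at side (270,350) and scene (550,340). The head is down, the dial points at its arrow, and nothing else touches the mixer.

```bash
python3 -c "
from bench import arm
print(arm.finish_job())"
```

```text
the job is handed in; nothing more can be done
None
```

The job is handed in: the dial is within about 1° of the arrow, and the gripped capped tube stands upright in the cup, holding the head on its stop at about 17 N with nothing else touching the mixer.

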